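# Mount the nest carriage on the marking-station rail

### The arm

A 6-joint arm with a two-finger parallel gripper is mounted at the origin on the work surface. World frame = base frame: x ahead of the robot, y to its left, z up, the work surface at z = 0. Lengths are in m, angles in rad, forces in N, time in s.
With the tool pointing down it reaches from about 0.3 to 0.775 m from the base axis. Payload 14.6 kg.
Tool frame: the origin (TCP) lies midway between the tips of the shut fingers; the grasp point (between the pads) lies 19 mm behind it (manip.grip_point_offset is the distance from the TCP to the grasp point, in m); z points along the fingers, x is the direction in which the jaws open and shut, and the axes are right-handed (so a half turn about z gives the same grasp; the last joint's range is limited). The gripper opens to 94 mm and grips with 3 to 60 N. Pads are 16 mm wide; open, the fingers measure 119 mm over their backs; the gripper's body (75 mm by 177 mm) begins 78 mm behind the grasp point.
Start: joints at [-1.246, 0.3, 1.521, -0, 1.321, -0.067], TCP at [0.21, -0.508, 0.205] pointing down, gripper open.
Joint ranges: [-3.03, 3.03], [-0.79, 2.21], [0.23, 2.52], [-1.04, 4.18], [0, 3.07], [-2.55, 2.55]. Speed limits (rad/s): [2.22, 2.22, 2.57, 3.14, 3.14, 3.14].

### API

Orientations are given as [roll, pitch, yaw] about the fixed x, y, z axes, in that order (R = Rz(yaw) Ry(pitch) Rx(roll)).
In Python, from plant import manip gives the robot as it stands. Calls block until the motion is done:
- manip.move_to(position, orientation): joint-space move of the TCP to a pose.
- manip.movel(position, rotation=None, v=0.15): straight line of the TCP; rotation=None keeps the orientation; v is the mean speed in m/s.
- manip.goto_joints(angles): joint-space move.
- manip.grip(opening): finger opening in m; the grip force is fixed at half the most; returns when the fingers have stopped.
- manip.pause(seconds).
- manip.solve_ik(position, orientation): joint angles nearest the present ones, or None.
- manip.get_image(name): name is "side" or "top"; returns a dict with "pixels" (480x640x3 uint8, red, green, blue), "mtx" (3x3 intrinsics, pixels), "xyz" and "attitude" of the camera in the world. Camera axes: x right, y down, z forward; pixel columns grow to the right and rows downward; lengths in m; the calibration is good to about 2 mm. A picture is of the moment at which its call begins. There is no depth.
A pose or a line that the arm cannot do raises manip.MotionError and nothing moves.
- manip.close_job(): hands the job in, once; it reports no verdict.
Readings, each from a call of its own:
- manip.read_t(): time.
- manip.read_joints(): joint angles.
- manip.read_qvel(): joint speeds.
- manip.read_joint_torque(): joint torques, N m.
- manip.read_position(): TCP position.
- manip.read_tcp_rot(): TCP orientation.
- manip.read_contact_force(): force on the tool from outside, world axes, zero at the start.
- manip.read_moment(): the same for the moment, N m.
- manip.read_gripper_width(): finger opening in m.
Only numpy, scipy, OpenCV 4.12 (cv2) and the standard library are available. Lean on these libraries where they do the work, as an engineer would, in place of code of your own. Each camera call takes 0.05 s, during which the arm holds its last target. There are 200 camera calls.

### The job

Pick up the part-nest carriage and slide it onto the dovetail rail from the rail's tapered open end, knob still loose, until you feel it bear solidly on the nose of the stop screw, its little plunger pushed in: press it home firmly but gently, no harder than about 2 kg of push. Leave it against the stop, turn its side clamp knob clockwise until it is fully tight, and let go; do not shove the other things on the bench about.

Things in the scene. Friction and masses are not known exactly. Their poses are not given: they have to be found in the camera images.
- rail: Fixed steel dovetail rail, 220 mm long, on a foot plate 240 x 80 x 12 mm. Origin: bench level under its middle; x runs along it from the tapered open end (-110 mm) to the stop, z up. Head 24 mm wide at 26 mm height, 37 mm at its flat top, 38 mm above the bench; the first 16 mm taper in 2.5 mm a side and slope down 2 mm as a lead-in.
- rail_nose (a point): Point at the rail's open end, on its centre line at the height of the flat top (38 mm). Axes as the rail's.
- stop: Dark steel end stop, 24 x 46 x 22 mm, fixed on top of the rail at a place that differs each time. A steel stop screw, 12 mm in diameter, 43.5 mm above the bench, sticks out of its face towards the rail's open end by 6 to 18 mm, set differently each time and not measured: it has to be felt for. Rigid. Origin: bench level, under that face; axes as the rail's.
- plunger (a joint): Small sprung brass plunger, 6 mm in diameter, in the nose of the stop screw, 43.5 mm above the bench: 0 stands 4 mm proud, 0.004 (4 mm) is pushed in flush, and there the carriage's front bears on the screw nose itself. Its spring is light (about 1 N), so flushness cannot be felt on the plunger, only as the push on the rigid screw nose.
- carriage: Loose aluminium carriage, 0.4 to 0.75 kg, plate 80 mm (x) by 66 mm, on two jaws. Origin: middle of the dovetail groove, at the jaws' underside; x to the front face (+40 mm) that enters the rail first, y to the knob, z up. Plate from 12 mm (its underside rides on the rail top: origin then 26 mm above the bench) to 22 mm. The groove has 1.2 mm play each side and can lift 1.5 mm.
- nest (a point): Grip point in the grey plastic nest block on the carriage, 46 mm above its underside, at x = -14, y = -10 mm. The block is 36 mm long (x), 32 mm wide (y), 22 to 62 mm high; best gripped across its 32 mm width, fingers clear of the knob. Axes as the carriage's.
- front (a point): Middle of the carriage's front face, 17.5 mm above its underside, at x = +40, y = 0 mm in the carriage. Axes as the carriage's.
- knob_grip (a point): Middle of the knob's black wing: a bar 36 mm long, 12 mm thick, upright axis at x = +18, y = +50 mm in the carriage, 50 mm above its underside (wing 37 to 63 mm). Axes turn with the knob: at joint value q they are turned q clockwise from the carriage's, and the wing's length lies 2.246 rad counter-clockwise of their x (so straight across the carriage at q = 0.675).
- knob (a joint): Turn of the clamp knob, rad, growing clockwise seen from above: 0 is loose, 1.35 is its end. Friction 0.1 Nm; over the last 0.35 rad its lobe wedges against the rail, the effort grows to some 0.2 to 0.5 Nm, and it stays where it is left. Above 1.2 is tight. Till then the carriage slides freely (1 to 5 N): a hand off the knob's centre draws it off the stop, so keep it pushed home.
- bottle: Bystander: white bottle, 56 mm in diameter, 150 mm high. Origin: centre of its underside.
- driver: Bystander: screwdriver lying on the bench. Origin: its underside, near the middle.
- tape: Bystander: roll of tape, 100 mm in diameter, 24 mm high. Origin: centre of its underside.
- gauge_block: Bystander: steel block 50 x 30 x 30 mm. Origin: centre of its underside.
- scanner: Bystander: black hand scanner lying on its side, about 180 x 60 x 35 mm. Origin: under its head.
Not all that is in view belongs to the job. There is more than one size of the carriage; the job needs the middle-sized.

How it is judged:
By the outcome, as a careful person would: the job done as asked, in the order asked, and still so for the second after the job is handed in, with the robot touching nothing.
It also fails if it takes over 70 s, if anything falls off the work surface, if the arm or the gripper's body presses on something with over 40 N, if the wrist force passes 120 N, or if a joint passes its speed limit or range.

## Working session

There is one attempt and no reset: what is moved stays moved. The work goes in short steps, each a Python script; the robot and the scene stay as the last script left them, time stands still between calls to the robot, and variables do not carry over. Pictures are saved under pics/ and viewed, about 8 in all and at most 12, crops included, and the job is handed in when it is done.

```bash
ls; mkdir -p pics; python3 - <<'E'
from plant import manip
import cv2
for n in("side","top"):
    d=manip.get_image(n); cv2.imwrite(f"pics/{n}0.png",d["pixels"][:,:,::-1]); print(n,d["mtx"],d["xyz"],d["attitude"])
print(manip.read_tcp_rot(),manip.read_contact_force(),manip.read_t(),manip.grip_point_offset)
E
```

```text
pics
side [[507.85977271   0.         309.62660862]
 [  0.         507.85977271 239.81586261]
 [  0.           0.           1.        ]] [0.1856802  0.64706449 0.85713071] [-2.34570281 -0.00549894 -2.6056171 ]
top [[437.44006238   0.         316.79907705]
 [  0.         437.44006238 241.77128147]
 [  0.           0.           1.        ]] [ 0.37497431 -0.0200586   1.11966422] [-2.9479822  -0.02650656 -1.60082411]
[-3.14152013e+00  1.03797016e-03 -1.17894439e+00] [ 0.00870835  0.23567584 -0.8040946 ] 0.1 0.0188
```

View pics/top0.png

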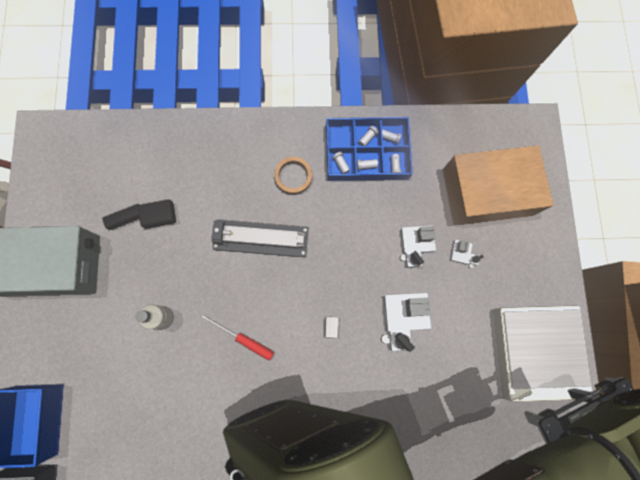

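View pics/side0.png

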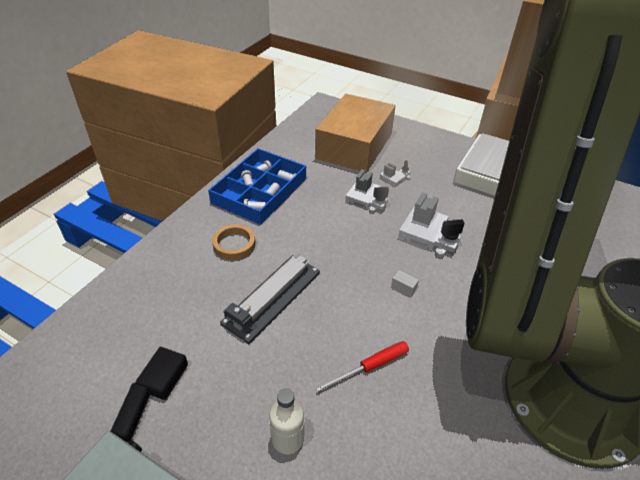

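Top view: the carriage candidates are the large one at about (407,315), the middle at (417,242) and the small at (464,254). I choose the middle one: its plate is about 32 px, or 80 mm. The rail is at (260,238) with its stop at the left end. I'll check both in a close crop.

```bash
cat > h.py <<'E'
import numpy as np, cv2
from plant import manip
from scipy.spatial.transform import Rotation as R
class Cam:
    def __init__(s,n):
        d=manip.get_image(n); s.im=d["pixels"][:,:,::-1].copy(); s.K=np.array(d["mtx"]); s.p=np.array(d["xyz"]); s.R=R.from_euler("xyz",d["attitude"]).as_matrix()
    def ray(s,u,v): 
        r=s.R@np.linalg.inv(s.K)@np.array([u,v,1.]); return r/np.linalg.norm(r)
    def plane(s,u,v,z):
        r=s.ray(u,v); return s.p+r*(z-s.p[2])/r[2]
    def proj(s,P):
        q=s.K@(s.R.T@(np.asarray(P,float)-s.p)); return q[:2]/q[2]
def crop(im,u,v,w,h,k): return cv2.resize(im[v:v+h,u:u+w],None,fx=k,fy=k,interpolation=cv2.INTER_CUBIC)
E
python3 - <<'E'
from h import *
t=Cam("top"); s=Cam("side")
a=crop(t.im,205,212,110,50,7); b=crop(t.im,395,220,55,54,5);c=crop(s.im,335,160,85,54,5)
o=np.zeros((630,800,3),np.uint8); o[:350,:770]=a; o[355:625,:275]=b; o[355:625,300:725]=c
cv2.imwrite("pics/c1.png",cv2.resize(o,(760,598)))
cv2.imwrite("pics/c1.png",o[:625])
print([t.plane(u,v,.038) for u,v in((305,238),(222,232))], t.plane(419,240,.048))
print(t.proj([.55,.1,.03]),s.proj([.55,.1,.03]))
E
python3 -c "
import cv2;i=cv2.imread('pics/c1.png');cv2.imwrite('pics/c1b.png',i[:600])"
```

```text
[array([ 0.59660183, -0.02561223,  0.038     ]), array([0.61714768, 0.18277397, 0.038     ])] [ 0.58237089 -0.31198087  0.048     ]
[255.44365887 258.01706091] [291.00789852 303.60730754]
```

View pics/c1b.png

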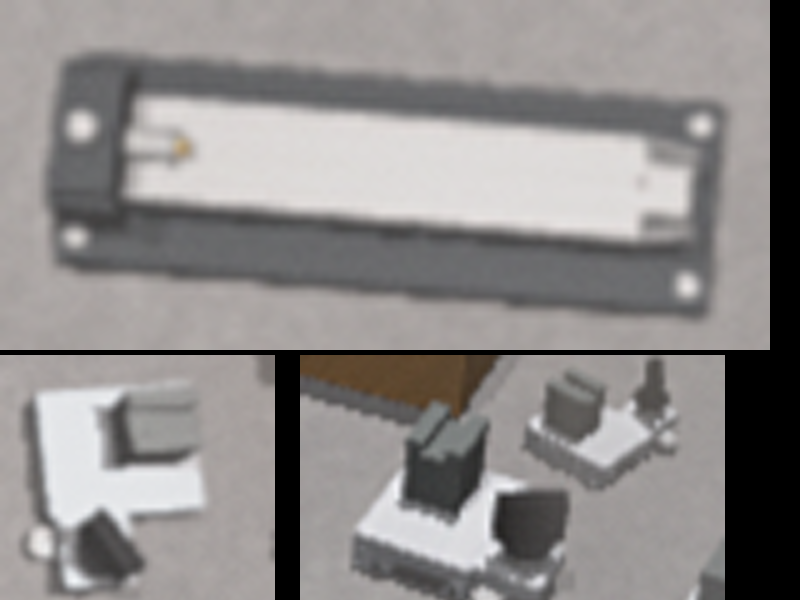

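The crop confirms the choice: the middle carriage has its plate corners at about (402,227) and (436,251), its knob at (415,260) and its front towards image left. The rail head is white, with the screw and brass tip at about (231,233) and the tapered end at right, about (303,238). Next I'll fit edges.

```bash
cat >> h.py <<'E'
def cross(g,cs,lo,hi,thr,rising,axis):
    """subpixel threshold crossings; axis=0: scan rows in each column c"""
    out=[]
    for c in cs:
        p=(g[:,c] if axis==0 else g[c,:]).astype(float)
        for i in range(lo,hi):
            if (p[i]<thr<=p[i+1]) if rising else (p[i]>=thr>p[i+1]):
                f=i+(thr-p[i])/(p[i+1]-p[i]); out.append((c,f) if axis==0 else (f,c)); break
    return np.array(out)
def fitw(cam,pts,z):
    P=np.array([cam.plane(u,v,z)[:2] for u,v in pts]); d=cv2.fitLine(P.astype(np.float32),cv2.DIST_HUBER,0,.001,.001).ravel()
    v=d[:2]*(np.sign(d[1]) if abs(d[1])>.7 else np.sign(d[0])); return d[2:].astype(float),v.astype(float),np.degrees(np.arctan2(v[1],v[0]))
E
python3 - <<'E'
from h import *
t=Cam("top"); g=cv2.cvtColor(t.im,cv2.COLOR_BGR2GRAY)
np.save("g0.npy",g)
print(g[215:265,265]); print(g[232:240,285:315]); print(g[225:255,400:406].T); print(g[240:262,430]); print(g[246,398:445])
up=cross(g,range(240,294),215,240,150,True,0); lo=cross(g,range(240,294),234,256,150,False,0)
for e in(up,lo): print(len(e),fitw(t,e,.038))
en=cross(g,range(235,241),293,312,150,False,1); print(en,fitw(t,en,.036))
L=cross(g,range(230,246),396,415,190,True,1);B=cross(g,range(424,434),243,258,190,False,0)
for e in(L,B): print(len(e),e[[0,-1]],fitw(t,e,.022))
E
```

```text
[162 162 164 164 167 168 169 166 139 112 103 101 101 135 195 217 219 219
 219 219 219 220 220 220 220 220 222 217 174 110  87  99 105 107 108 108
 107 103  86 105 148 163 163 166 165 166 165 165 164 163]
[[217 218 217 218 218 217 218 216 213 209 210 200 168 149 147 142 133 127
  118 116 112 104 108 138 160 166 166 167 165 166]
 [221 218 220 220 218 218 218 218 218 219 221 212 178 148 142 146 146 150
  146 134 115 101 108 136 160 167 167 168 168 168]
 [220 220 220 219 219 219 220 219 219 220 220 216 183 154 142 142 146 151
  151 133 114 103 108 138 163 169 166 165 166 164]
 [220 220 220 220 220 219 221 219 220 220 221 218 199 185 175 167 166 165
  152 125 107 103 110 140 164 167 165 161 164 163]
 [218 219 218 219 220 219 220 219 219 220 218 217 214 211 209 204 203 200
  174 129 100  99 114 148 164 165 163 163 163 163]
 [218 218 219 218 218 219 217 217 218 219 214 201 209 217 219 218 220 215
  175 119  94  94 117 150 163 164 163 163 164 165]
 [219 220 220 220 219 219 219 219 219 219 214 198 207 217 218 220 221 215
  169 113  93  99 118 148 161 164 162 163 165 165]
 [220 220 220 222 221
[... 1204 characters left out ...]
 ]), np.float32(83.76442))
54 (array([0.58568305, 0.07833886]), array([0.10863928, 0.99408126]), np.float32(83.763115))
[[303.07407407 235.        ]
 [303.53333333 236.        ]
 [303.44642857 237.        ]
 [303.33928571 238.        ]
 [303.33333333 239.        ]
 [303.34615385 240.        ]] (array([ 0.59840769, -0.02147448]), array([ 0.99998391, -0.00567166]), np.float32(-0.32496366))
16 [[402.28571429 230.        ]
 [403.8125     245.        ]] (array([ 0.59289914, -0.27842465]), array([0.99919438, 0.04013142]), np.float32(2.2999783))
10 [[424.         250.69090909]
 [433.         249.97435897]] (array([ 0.55961967, -0.34154776]), array([-0.0568519 ,  0.99838263]), np.float32(93.259125))
```

```bash
cat >> h.py <<'E'
ry=np.radians(83.76); rd=np.array([np.cos(ry),np.sin(ry)]); rn=np.array([-rd[1],rd[0]])
mid=np.array([.60504,.07707]); nose=mid+rd*((np.array([.59841,-.02147])-mid)@rd)
cy=np.radians(92.8); cx=np.array([np.cos(cy),np.sin(cy)]); cn=np.array([-cx[1],cx[0]])
GO=.0188
def f(): return np.array(manip.read_contact_force())
E
python3 - <<'E'
from h import *
a=np.array([.59290,-.27842]);b=np.array([.55962,-.34155])
o=cx*(a@cx-.040)+cn*(b@cn-.033); n=o-.014*cx-.010*cn
t=Cam("top");print("org",o,"nest",n,"nose",nose, "rear chk",(t.plane(435.7,246,.022)[:2]-o)@cx, (t.plane(420,227,.022)[:2]-o)@cn)
for z in (.062,): print("nest top proj",[t.proj([*(n+sx*.018*cx+sy*.016*cn),z]).round(1) for sx,sy in((1,1),(1,-1),(-1,1),(-1,-1))])
yaw=cy-np.pi/2
manip.grip(.056)
manip.move_to([*n,.046-GO+.1],[np.pi,0,yaw])
manip.movel([*n,.046-GO+.045])
c=Cam("top");s=Cam("side")
A=crop(c.im,385,215,65,60,6)
q=s.proj([*n,.05]).astype(int); B=crop(s.im,q[0]-45,q[1]-40,80,72,5)
im=np.zeros((360,800,3),np.uint8); im[:,:390]=A; im[:360,395:795]=B; cv2.imwrite("pics/c2.png",im)
print(manip.read_position(),manip.read_t(),f())
E
```

```text
org [ 0.59153381 -0.31853463] nest [ 0.60220576 -0.33202942] nose [ 0.59431448 -0.02102219] rear chk -0.04149939062933146 -0.0297949875146761
nest top proj [array([421.5, 237.7]), array([419.9, 225.2]), array([435.8, 236.7]), array([434.1, 224.2])]
[ 0.60270401 -0.33258785  0.07386953] 3.275 [-0.09133447 -0.92119346  0.99711441]
```

View pics/c2.png

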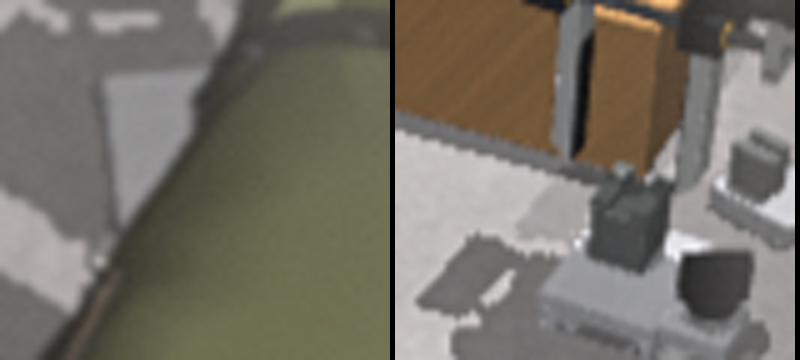

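The side crop shows the open fingers straddling the nest centrally, with the nest at crop (630,225) and the fingers at 575 and 695. I'll descend and grip.

```bash
python3 - <<'E'
from h import *
p=np.array(manip.read_position()); f0=f()
manip.movel([.60221,-.33203,.046-GO],v=.08)
print(f()-f0,manip.read_position()); manip.grip(.02); print("w",manip.read_gripper_width(),f()-f0,manip.read_position(),manip.read_tcp_rot())
p=np.array(manip.read_position()); manip.movel([p[0],p[1],.046-GO+.07],v=.1); manip.pause(.2)
print("lift",f()-f0,manip.read_moment(),manip.read_gripper_width())
# pre-insert: carriage front 15 mm before the nose, 26.7 mm underside
o=nose-rd*(.040+.02); n=o-.014*rd-.010*rn
manip.move_to([*n,.0268+.046-GO+.03],[np.pi,0,ry-np.pi/2])
manip.movel([*n,.0268+.046-GO],v=.1); manip.pause(.3)
print(n,manip.read_position(),manip.read_tcp_rot(),f(),manip.read_moment(),manip.read_t())
c=Cam("top");s=Cam("side"); cv2.imwrite("pics/t3.png",c.im);cv2.imwrite("pics/s3.png",s.im)
q=s.proj([*nose,.05]).astype(int); B=crop(s.im,q[0]-45,q[1]-60,100,90,6)
q=c.proj([*nose,.05]).astype(int); A=crop(c.im,q[0]-50,q[1]-45,50*2,90,6)
im=np.zeros((540,1205,3),np.uint8); im[:,:600]=A;im[:,605:]=B; cv2.imwrite("pics/c3.png",cv2.resize(im,(800,358)))
E
```

```text
[ 1.12424256  0.6531971  -0.43819036] [ 0.60236609 -0.33213033  0.02738786]
w 0.03212560294123287 [-6.92692293  1.53875748  3.76525821] [ 0.60184436 -0.33226539  0.02760573] [3.14140191e+00 6.89880551e-04 4.88622856e-02]
lift [-0.52473583  0.64101298 -7.74830059] [-0.165093   -0.20189342  0.01434605] 0.032034376235165765
[ 0.59621193 -0.0956707 ] [ 0.59644758 -0.09573208  0.05449519] [ 3.14148777e+00 -8.03335770e-04 -1.08893144e-01] [-0.43332084  0.86793569 -6.36549183] [-0.133748   -0.16824808  0.00319493] 7.225
```

View pics/c3.png

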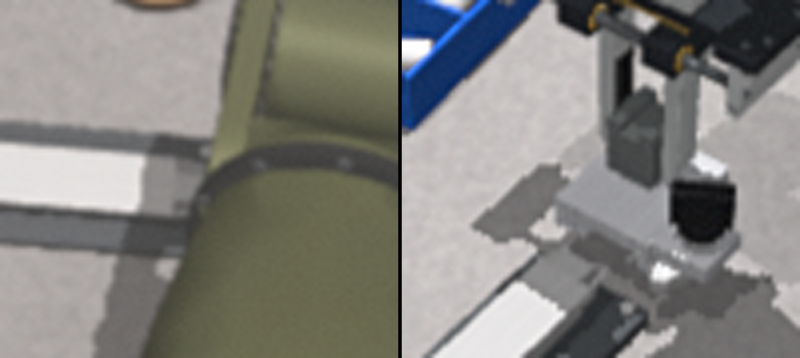

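The carriage is held level just short of the nose, but the arm hides it in the top view. I'll overlay predicted points on the side view to compare carriage against rail.

```bash
python3 - <<'E'
from h import *
s=Cam("side"); p=np.array(manip.read_position()); n=p[:2]; o=n+.014*rd+.010*rn; z0=p[2]-.046+GO
k=7;q=s.proj([*nose,.045]).astype(int);u0,v0=q[0]-55,q[1]-45
im=crop(s.im,u0,v0,112,82,k)
def m(P,c):
    x=(s.proj(P)-[u0,v0]+.5)*k; x=tuple(int(i) for i in x); cv2.circle(im,x,3,c,-1)
for sy in(-.033,.033):
  for zz in(.012,.022): m([*(o+.04*rd+sy*rn),z0+zz],(0,0,255))
for sy in(1,-1):
  m([*(nose+sy*.016*rn),.036],(0,255,0))
  for x in(.016,.04): m([*(nose+x*rd+sy*.0185*rn),.038],(255,0,255))
cv2.imwrite("pics/c4.png",im); print(im.shape,o,z0)
g=cv2.cvtColor(s.im,cv2.COLOR_BGR2GRAY)
# rail long edges, side camera: lateral coordinate of edges on z=.038 in rail frame
for x in(.05,.07,.09,.11,.13):
  r=[]
  for sy in(1,-1):
    ys=np.arange(.010,.027,.0003); L=np.array([s.proj([*(nose+x*rd+sy*y*rn),.038]) for y in ys],np.float32)
    v=cv2.remap(g,L[None,:,0],L[None,:,1],cv2.INTER_LINEAR)[0].astype(float); i=np.argmin(np.gradient(cv2.GaussianBlur(v[None],(9,1),2)[0])); r.append(sy*ys[i]*1e3)
  print(x,r,sum(r)/2)
E
```

```text
(574, 784, 3) [ 0.58787715 -0.08065804] 0.027001004853618452
0.05 [np.float64(18.4), np.float64(-19.599999999999998)] -0.5999999999999996
0.07 [np.float64(18.4), np.float64(-19.599999999999998)] -0.5999999999999996
0.09 [np.float64(18.4), np.float64(-19.299999999999997)] -0.4499999999999993
0.11 [np.float64(18.099999999999998), np.float64(-19.599999999999998)] -0.75
0.13 [np.float64(18.7), np.float64(-19.9)] -0.5999999999999996
```

View pics/c4.png

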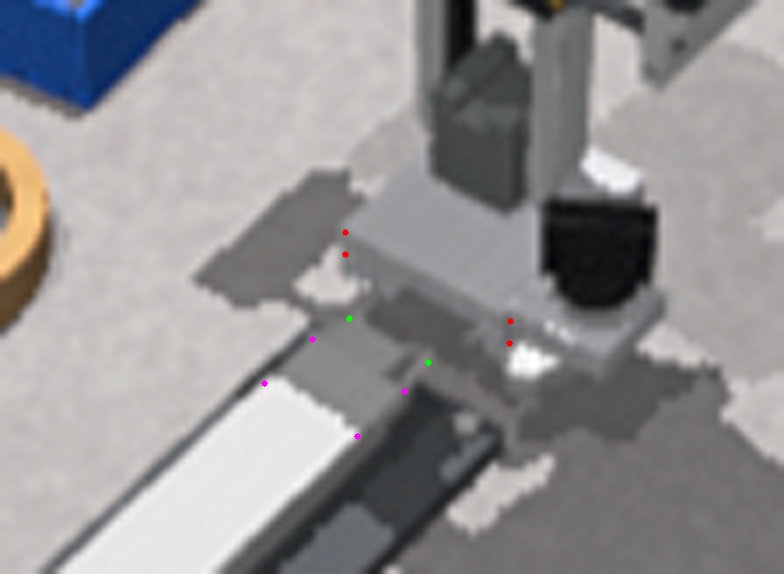

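Predicted points land on both the carriage corners and the rail edges. The side view shows both biased by about the same 0.6 mm, so relative alignment is good. I'll insert stepwise with force guarding.

```bash
cat >> h.py <<'E'
def fr(F): return np.array([F[:2]@rd,F[:2]@rn,F[2]])  # rail axes
def xr(): # carriage front along the rail from the nose, lateral, underside z (as gripped)
    p=np.array(manip.read_position()); o=p[:2]+.014*rd+.010*rn-nose; return np.array([o@rd+.04,o@rn,p[2]-.046+GO])
def cmd(x,y,z,v=.05): # command carriage front x, lateral y, underside z
    o=nose+rd*(x-.04)+rn*y-.014*rd-.010*rn; manip.movel([*o,z+.046-GO],v=v)
E
python3 - <<'E'
from h import *
print(nose); f0=fr(f()); y=0.; z=.0268
x=xr()[0]; print(xr()*1e3,f0)
cmd(-.004,y,z); f0=fr(f()); print("zero",f0,manip.read_t())
for x in np.arange(0,.061,.004):
    cmd(x,y,z,v=.04); F=fr(f())-f0; print((xr()*1e3).round(2),F.round(1),np.round(manip.read_moment(),2))
    if F[0]<-10: print("stop"); break
    if abs(F[1])>4: y+=np.sign(F[1])*.0003
    if abs(F[2])>5: z+=np.sign(F[2])*.0002
print(manip.read_t(),y,z)
E
```

```text
[ 0.59431448 -0.02102219]
[-19.98222412  -0.08283085  27.00100485] [-0.27604051 -0.47065816 -6.93659285]
zero [ 0.47397782  0.10099632 -7.31673657] 7.8417
[1.400e-01 2.000e-02 2.676e+01] [-0.2 -0.1 -0.3] [-0.13 -0.2   0.02]
[ 4.200e+00 -1.000e-02  2.682e+01] [-0.2 -0.5  1.1] [-0.13 -0.12 -0.06]
[ 8.23 -0.   26.8 ] [-0.  -0.1  0.5] [-0.15 -0.14 -0.04]
[12.25 -0.   26.8 ] [-0.9 -1.   1.2] [-0.15 -0.11 -0.02]
[1.622e+01 2.000e-02 2.679e+01] [-0.7 -0.1  0.4] [-0.14 -0.15 -0.  ]
[20.24 -0.   26.8 ] [-0.4 -0.   0.8] [-0.16 -0.16 -0.02]
[24.25 -0.04 26.82] [-0.9 -0.2  0.8] [-0.12 -0.21  0.03]
[2.824e+01 1.000e-02 2.679e+01] [-0.8  0.   0.3] [-0.17 -0.14  0.02]
[3.224e+01 2.000e-02 2.681e+01] [-0.1 -1.   1.2] [-0.12 -0.12  0.06]
[36.24  0.   26.79] [-0.   0.5  0.4] [-0.16 -0.16 -0.05]
[4.025e+01 1.000e-02 2.679e+01] [-0.6 -0.5  0.3] [-0.15 -0.1   0.01]
[44.22  0.   26.8 ] [-0.8 -0.   0.5] [-0.14 -0.13  0.04]
[4.823e+01 1.000e-02 2.681e+01] [ 0.1 -0.8  0.1] [-0.11 -0.2  -0.03]
[5.224e+01 1.000e-02 2.679e+01] [-0.4 -0.3 -0.6] [-0.14 -0.17  0.01]
[56.24 -0.   26.81] [-0.7  0.2  0.8] [-0.15 -0.18 -0.  ]
[6.026e+01 1.000e-02 2.681e+01] [-1.4 -0.4 -0.4] [-0.14 -0.15 -0.04]
11.8417 0.0 0.0268
```

```bash
python3 - <<'E'
from h import *
t=Cam("top"); xe=(t.plane(231.5,233.1,.0435)[:2]-nose)@rd; xf=(t.plane(224,232.5,.045)[:2]-nose)@rd; print("plunger tip est",xe,"face",xf)
y,z=0,.0268; x=xr()[0]; cmd(xe-.012,y,z,v=.05); manip.pause(.2)
f0=np.mean([fr(f()) for _ in range(3)],0); x=xe-.012; print(f0,(xr()*1e3).round(2),manip.read_t())
while x<xe+.016:
    x+=.0005; cmd(x,y,z,v=.02); F=fr(f())-f0
    if F[0]<-2.5: manip.pause(.1); F=fr(f())-f0; print(round(x*1e3,2),(xr()*1e3).round(2),F.round(1))
    if F[0]<-8: break
print(x,manip.read_t(),manip.read_moment())
E
```

```text
plunger tip est 0.17999614896107224 face 0.1984860196538056
[-0.55095341 -0.65436858 -5.79016203] [167.91   0.    26.79] 14.4
183.5 [ 1.8317e+02 -4.0000e-02  2.6850e+01] [-4.3  1.3  0.5]
184.0 [ 1.8325e+02 -9.0000e-02  2.6880e+01] [-7.8  1.6  1.2]
184.5 [ 1.8332e+02 -1.3000e-01  2.6960e+01] [-9.7  1.3  2.1]
0.18449614896107225 22.95 [-2.17960621  0.29912948  0.15054514]
```

The stop is felt: the front stalled at 183.2 mm while the command moved on, agreeing with the picture estimate (plunger tip ~180 + 4). I'll lower onto the rail, press to about 12 N, ease off and release.

```bash
python3 - <<'E'
from h import *
f0=np.array([-.55,-.65,-5.8])
def rep(s): manip.pause(.1); F=fr(f())-f0; print(s,(xr()*1e3).round(2),F.round(1)); return F
x=.1845; z=.0264; cmd(x,0,z,v=.02); rep("lower")
z=.0261; cmd(x,0,z,v=.02); rep("lower")
while True:
    x+=.0003; cmd(x,0,z,v=.02); F=rep(round(x*1e3,2))
    if F[0]<-12 or x>.187: break
manip.pause(.3)
cmd(.1838,0,z,v=.02); rep("ease")
manip.grip(.045); rep("open"); print(manip.read_gripper_width())
p=np.array(manip.read_position()); manip.movel([p[0],p[1],.0261+.046-GO+.09],v=.15)
# knob pre-grasp
o=nose+rd*(.1833-.04); k=o+.018*rd+.05*rn
yaw=ry+2.246-np.pi/2
q=manip.solve_ik([*k,.026+.053-GO+.06],[np.pi,0,yaw]); print("ik",q, manip.solve_ik([*k,.026+.053-GO],[np.pi,0,yaw-1.45]))
manip.move_to([*k,.026+.053-GO+.06],[np.pi,0,yaw]); manip.grip(.04)
print(manip.read_t(),manip.read_position(),k)
s=Cam("side"); c=s.proj([*k,.07]).astype(int); cv2.imwrite("pics/c5.png",crop(s.im,c[0]-60,c[1]-55,120,95,6))
E
```

```text
lower [ 1.8328e+02 -1.6000e-01  2.6710e+01] [-10.2   2.4   3.8]
lower [183.28  -0.23  26.57] [-11.2   2.    4.6]
184.8 [183.35  -0.27  26.6 ] [-12.9   1.7   4.7]
ease [183.19  -0.19  26.49] [-7.4  1.4  3.4]
open [ 1.8393e+02 -4.0000e-02  2.6210e+01] [0.6 0.6 5.6]
0.04511321284788819
ik [ 0.18894039  0.44746448  1.52551652  0.          1.16861165 -1.94815106] [ 1.88940391e-01  5.21893137e-01  1.56957325e+00 -4.44089210e-16
  1.05012627e+00 -4.98151064e-01]
28.1417 [0.56216363 0.14473711 0.12019121] [0.56214296 0.14475683]
```

View pics/c5.png

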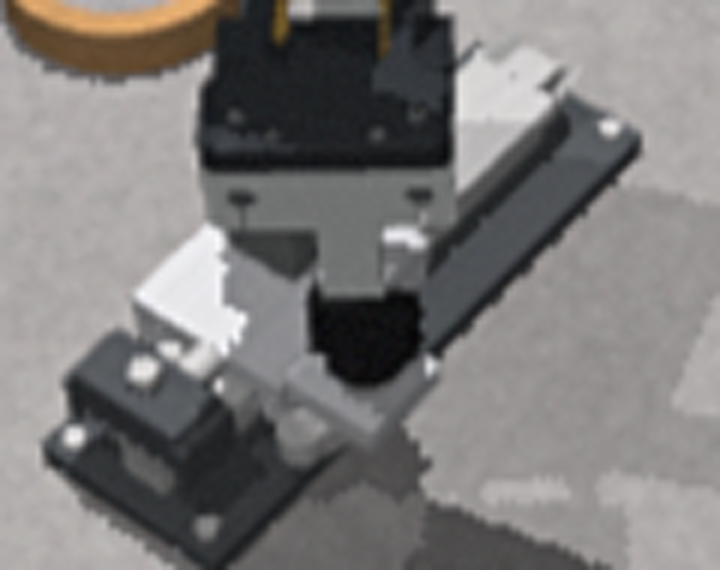

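The carriage sits on the rail against the screw at crop (190,360), and the fingers are over the wing at (365,330), aligned. I'll grip the wing, re-press, then turn while holding the push.

```bash
cat > turn.py <<'E'
from h import *
import json
o=nose+rd*(.1833-.04); K=o+.018*rd+.05*rn; yaw0=ry+2.246-np.pi/2; ZK=.026+.053-GO
def go(dx,q,dy=0.,v=.03): manip.movel([*(K+dx*rd+dy*rn),ZK],[np.pi,0,yaw0-q],v=v)
def st(tag,f0):
    manip.pause(.08); F=fr(f())-f0; p=np.array(manip.read_position()); e=np.array([(p[:2]-K)@rd,(p[:2]-K)@rn])*1e3
    qa=(yaw0-manip.read_tcp_rot()[2]+np.pi)%(2*np.pi)-np.pi; print(tag,"pos",e.round(2),"F",F.round(1),"q",round(qa,3),"Mz",round(manip.read_moment()[2],2)); return F,qa,e
E
python3 - <<'E'
from turn import *
f0=np.mean([fr(f()) for _ in range(3)],0); print(f0)
manip.movel([*K,ZK],v=.06); st("down",f0)
manip.grip(.005); print(manip.read_gripper_width()); st("grip",f0)
dx=0.
while dx<.004:
    dx+=.0004; go(dx,0,v=.02); F,_,_=st(round(dx*1e3,1),f0)
    if F[0]<-8: break
json.dump([dx,list(f0)],open("st.json","w")); print(manip.read_t())
E
```

```text
[ 0.60792138  0.08211928 -0.80280173]
down pos [ 0.06 -0.21] F [-1.1 -0.5  0. ] q -0.0 Mz -0.02
0.026102245305084783
grip pos [-0.01 -0.11] F [-1.4 -0.6  2.4] q 0.0 Mz -0.07
0.4 pos [ 0.17 -0.07] F [-4.9  0.1  3.5] q 0.0 Mz -0.01
0.8 pos [ 0.57 -0.04] F [-5.2 -0.8  3.3] q 0.0 Mz -0.08
1.2 pos [ 0.8  -0.04] F [-6.7 -0.7  4.2] q 0.0 Mz -0.01
1.6 pos [ 0.91 -0.01] F [-8.5 -0.4  4.4] q 0.0 Mz -0.09
31.2333
```

The width reads 26 mm, not 12, so the fingertips have caught a hub under the wing. I'll reopen, raise 6 mm and regrip.

```bash
sed -i 's/^\(.*ZK=.026+\).053-GO/\1.059-GO/' turn.py; python3 - <<'E'
from turn import *
dx,f0=json.load(open("st.json")); f0=np.array(f0)
p=np.array(manip.read_position())
manip.grip(.04); manip.movel([*K,ZK],v=.05); st("up",f0); 
manip.grip(.005); print("w",manip.read_gripper_width()); st("grip",f0)
if manip.read_gripper_width()<.016:
  dx=0.
  while dx<.004:
    dx+=.0004; go(dx,0,v=.02); F,_,_=st(round(dx*1e3,1),f0)
    if F[0]<-7: break
  json.dump([dx,list(f0)],open("st.json","w"))
s=Cam("side"); c=s.proj([*K,.08]).astype(int); cv2.imwrite("pics/c6.png",crop(s.im,c[0]-50,c[1]-45,90,80,6)); print(manip.read_t())
E
```

```text
up pos [-0.01 -0.08] F [-0.9  1.5  1.3] q 0.0 Mz 0.06
w 0.011753343103934987
grip pos [-0.05 -0.03] F [-1.4 -0.4  0.3] q 0.0 Mz -0.11
0.4 pos [ 0.2  -0.01] F [-4.2 -0.7  0.4] q 0.0 Mz -0.1
0.8 pos [0.68 0.06] F [-5.7  0.4  1.9] q 0.0 Mz -0.07
1.2 pos [0.85 0.  ] F [-7.  -0.5  0.2] q 0.0 Mz -0.1
33.7333
```

View pics/c6.png

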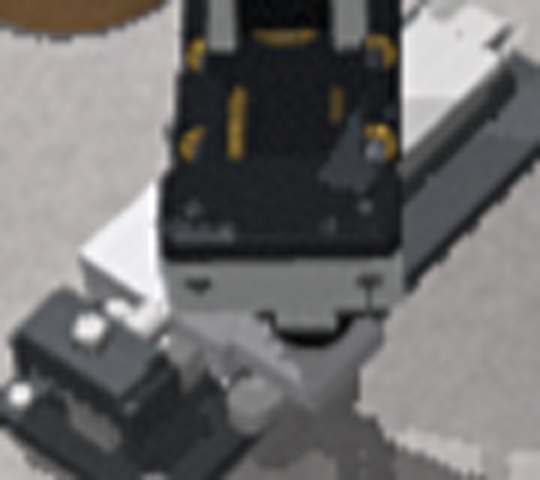

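The wing is gripped properly (11.8 mm) with a 7 N push at the stop. I'll turn now.

```bash
python3 - <<'E'
from turn import *
dx,f0=json.load(open("st.json")); f0=np.array(f0); dy=0.
for q in [.15,.3,.45,.6,.75,.9,1.0,1.1,1.2,1.3,1.36,1.42,1.46]:
    go(dx,q,dy); F,qa,e=st((q,round(dx*1e3,1),dy),f0)
    if F[0]>-5.5: dx+=.0005
    if F[0]<-10: dx-=.0005
    if abs(F[1])>6: dy+=np.sign(F[1])*.0003
    if qa<q-.12: print("lag"); break
json.dump([dx,list(f0),q,dy],open("st.json","w")); print(manip.read_gripper_width(),manip.read_t())
E
```

```text
(0.15, 1.2, 0.0) pos [ 0.81 -0.14] F [-7.5 -2.5  1.3] q 0.15 Mz -0.06
(0.3, 1.2, 0.0) pos [ 0.69 -0.18] F [-8.5 -1.9 -0.1] q 0.3 Mz -0.08
(0.45, 1.2, 0.0) pos [ 0.57 -0.2 ] F [-9.8 -1.3 -0.2] q 0.45 Mz -0.11
(0.6, 1.2, 0.0) pos [ 0.48 -0.24] F [-10.   -2.5  -0.5] q 0.6 Mz -0.09
(0.75, 1.2, 0.0) pos [ 0.36 -0.24] F [-10.7  -1.5   0.3] q 0.75 Mz -0.08
(0.9, 0.7, 0.0) pos [ 0.18 -0.23] F [-7.6 -1.7 -0.2] q 0.9 Mz -0.1
(1.0, 0.7, 0.0) pos [ 0.08 -0.14] F [-9.8 -1.3  0.3] q 1.0 Mz -0.02
(1.1, 0.7, 0.0) pos [-0.05  0.1 ] F [-10.3   0.7   2.2] q 1.1 Mz 0.08
(1.2, 0.2, 0.0) pos [-0.18 -0.04] F [-7.  -0.7  0.8] q 1.199 Mz 0.51
(1.3, 0.2, 0.0) pos [-0.57  0.25] F [-10.    2.3   4.4] q 1.3 Mz 0.13
(1.36, -0.3, 0.0) pos [-0.7   0.28] F [-8.5  2.2  2.8] q 1.359 Mz 0.37
(1.42, -0.3, 0.0) pos [-0.71  0.3 ] F [-7.4  2.8  3. ] q 1.419 Mz 0.58
(1.46, -0.3, 0.0) pos [-0.77  0.38] F [-8.3  2.6  3.2] q 1.459 Mz 0.46
0.012755941255825494 38.3667
```

```bash
python3 - <<'E'
from turn import *
dx,f0,q,dy=json.load(open("st.json")); f0=np.array(f0)
manip.pause(.2); st("hold",f0)
manip.grip(.036); st("open",f0)
p=np.array(manip.read_position()); manip.movel([p[0],p[1],ZK+.1],v=.2)
j=list(manip.read_joints()); j[0]-=1.0; j[1]-=.2; manip.goto_joints(j)
t=Cam("top");s=Cam("side"); cv2.imwrite("pics/t7.png",t.im);cv2.imwrite("pics/s7.png",s.im)
A=crop(t.im,205,205,75,60,8); c=s.proj([*K,.07]).astype(int); B=crop(s.im,c[0]-55,c[1]-45,90,80,6)
im=np.zeros((480,1150,3),np.uint8); im[:,:600]=A; im[:,605:605+540]=B; cv2.imwrite("pics/c7.png",cv2.resize(im,(800,334),interpolation=cv2.INTER_AREA))
print(manip.read_t())
g=cv2.cvtColor(t.im,cv2.COLOR_BGR2GRAY)
o=nose+rd*(.1833-.04); pf=t.proj([*(o+.04*rd-.02*rn),.048]); print("pred front",pf)
L=cross(g,range(int(pf[1])-3,int(pf[1])+4),int(pf[0])-8,int(pf[0])+8,170,True,1); print(L.round(1)[:,0],[((t.plane(u,v,.048)[:2]-nose)@rd*1e3).round(1) for u,v in L])
E
```

```text
hold pos [-0.75  0.38] F [-8.2  2.6  3.2] q 1.459 Mz 0.49
open pos [-0.24 -0.  ] F [-0.1  0.   1.7] q 1.46 Mz -0.03
42.0833
pred front [230.88077938 224.29873916]
[230.6 230.5 230.4 230.4 230.1 224.8 224.3] [np.float64(184.9), np.float64(184.9), np.float64(184.8), np.float64(184.6), np.float64(185.1), np.float64(197.9), np.float64(198.9)]
```

View pics/c7.png

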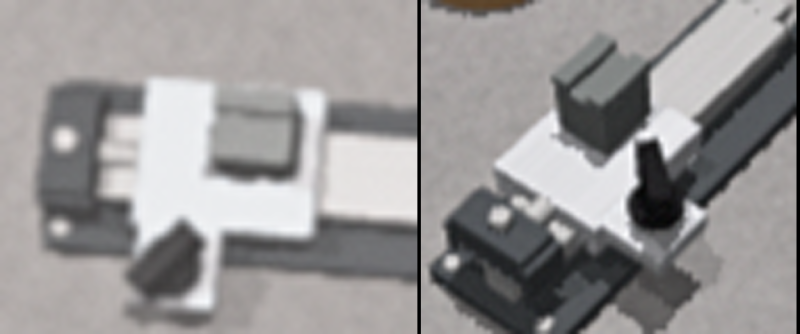

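Top and side crops: the carriage is against the screw (front edge at about (230.5,224) in the top image) and the wing is turned to the tight side. I'll check that the front didn't shift during the turning by matching its corner against the earlier (pressed) crop.

```bash
python3 - <<'E'
from turn import *
s=Cam("side"); c=s.proj([*K,.07]).astype(int); a=cv2.imread("pics/c5.png"); b=crop(s.im,c[0]-60,c[1]-55,120,95,6)
def m(x,y,w,h):
    T=a[y:y+h,x:x+w]; r=cv2.matchTemplate(b[y-15:y+h+15,x-15:x+w+15],T,cv2.TM_CCOEFF_NORMED); _,v,_,l=cv2.minMaxLoc(r); return round(v,3),np.array(l)-15
print("corner",m(110,250,95,80),m(120,270,60,60),"lug",m(345,370,90,85),"stop(fixed)",m(50,330,100,110),m(160,480,90,80))
A=s.proj([*K,.05]);B=s.proj([*(K+.001*rd),.05]); print("crop px per mm along rail",(B-A)*6)
# wing angle from the top view
t=Cam("top"); h=t.im[232:258,218:246]; mk=(h.max(2)<90).astype(np.uint8); n,l,stt,ce=cv2.connectedComponentsWithStats(mk)
for i in range(1,n):
  if stt[i,4]>20: print(stt[i],ce[i]+[218,232], cv2.minAreaRect(np.argwhere(l==i)[:,::-1].astype(np.float32)))
P=[t.proj([*(K+sg*.018*np.array([np.cos(ry+2.246-1.35),np.sin(ry+2.246-1.35)])),.089]) for sg in(1,-1)]; print("pred wing ends top at q=1.35",P)
E
```

```text
corner (0.993, array([3, 1])) (0.993, array([3, 1])) lug (0.831, array([0, 5])) stop(fixed) (0.998, array([0, 0])) (0.839, array([1, 1]))
crop px per mm along rail [-1.93645293  1.91941139]
[ 0  2 10 11 31] [221.41935484 241.29032258] ((2.700000524520874, 8.600000381469727), (10.200000762939453, 8.40000057220459), 53.13010025024414)
[11 14 12 12 95] [234.94736842 252.23157895] ((17.5, 20.5), (8.485280990600586, 12.727920532226562), 45.0)
pred wing ends top at q=1.35 [array([228.39873177, 255.01419327]), array([239.19419271, 244.20641166])]
```

The front corner on the -y side reads about 0.5 mm back and the lug on the +y side about 1.3 mm forward. That is a small yaw within the groove play, with the centre at the screw unmoved to slightly forward. The wing ends in the top view match q ≈ 1.35 within a pixel or so. I'll hand in.

```bash
python3 - <<'E'
from turn import *
print(manip.read_t(),manip.read_contact_force(),manip.close_job())
E
```

```text
the job is handed in; nothing more can be done
42.1833 [-0.25197361  0.13708179  0.42863847] None
```

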